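# Swing the tea strainer over the jug and lock its arm

## Task

Get the straining stand ready for tea: take the swing arm by its upright black handle and swing it round until the strainer cone hangs centred over the mouth of the measuring jug, wherever that stands, and then turn the wing knob on top of the post clockwise until it clicks over into its locked notch, so that the arm is locked there. Leave the jug, the white bottle, the steel jigger, the lime and the timer where they stand.

Things in the scene. Friction and masses are not known exactly. Their poses are not given: they have to be found in the camera images.
- strainer_stand: The fixed steel stand: a round foot 116 mm across and 17 mm high and an upright post 18 mm thick that carries the swing arm and, above it, the lock knob, all on the post's axis. Its origin is the centre of the foot's underside, on the post axis, z up. It cannot be moved.
- strainer_arm (a joint): Level swing arm, hinged about the vertical post axis; -2.2 to 2.2 rad, 0 = pointing along the stand's own -x axis, growing counter-clockwise from above. A 14 mm wide bar (top 176 mm above the worktop) from its hub (49 mm across, top 186 mm) to the strainer. Knob released: slight friction (1 to 2 N at the handle), stays where left. Knob locked: clamped, slips above some 5 N.
- swing_handle (a point): Point in the middle of the upright black handle that stands on the arm, 75 mm from the post axis: round, 17 to 21 mm thick, from 182 to 221 mm above the worktop, to be pinched from above; this point lies at 202 mm. Turns with the arm.
- strainer_centre (a point): Centre of the underside of the steel strainer cone, 145 mm from the post axis, beyond the handle on the same line from the post, 125 mm above the worktop; the cone is 24 mm across here and about 96 mm across at its rim, 177 mm above the worktop. It is part of the arm.
- lock_knob (a joint): Black wing knob on top of the post that clamps the arm; turns about the post axis, 0 (released) to 1.4 rad (stop), growing clockwise seen from above. From about 0.5 rad the turn stiffens, up to about 0.3 N m; past the crest of its detent at 1.0 rad it drops by itself into the locked notch at about 1.3 rad and stays. Let go before the crest, it springs back.
- knob_wing (a point): Point on the knob's axis in its wing, 223 mm above the worktop. The wing is a bar 50 mm long along this point's x axis, 12 mm wide along its y axis, from 199 to 231 mm above the worktop, to be pinched across its width from above. Tightening it can nudge the arm by up to 0.04 rad.
- measuring_jug: Translucent measuring jug, 111 mm high, about 92 mm across at the mouth and empty, loose. Its handle points along its own -y axis and reaches 63 mm from the origin, which lies on the underside. It stands to the left or the right of the stand, under the path of the strainer, which passes 14 mm above its rim.
- jug_mouth (a point): Centre of the jug's mouth at rim height, 111 mm above its underside and 20.5 mm from the jug's origin along its own +y axis. The circle on which the strainer's centre swings passes within 12 mm of it.
- white_bottle: Bystander: stout plain white plastic bottle, 76 mm across and 90 mm high, on the other side of the stand from the jug. Origin: centre of its underside.
- steel_jigger: Bystander: double steel jigger, 44 mm across and 80 mm high, behind the stand. Origin: centre of its underside.
- lime: Bystander: a lime, about 50 mm, behind the stand. Origin: its underside.
- timer: Bystander: flat white kitchen timer, 62 x 62 x 14 mm, lying near the front edge to the right. Origin: centre of its underside.

How it is judged:
By the outcome, as a careful person would: the job done as asked, in the order asked, and still so for the second after the job is handed in, with the robot touching nothing.
It also fails if it takes over 48 s, if anything falls off the work surface, if the arm or the gripper's body presses on something with over 40 N, if the wrist force passes 120 N, or if a joint passes its speed limit or range.

## Robot

A 6-joint arm with a two-finger parallel gripper is mounted at the origin on a cart in front of the work surface, level with it; the furniture and walls round the work are solid. World frame = base frame: x ahead of the robot, y to its left, z up, the work surface at z = 0. Lengths are in mm, angles in degrees, forces in N, time in s.
With the tool pointing down it reaches from about 350 to 975 mm from the base axis. Payload 7.1 kg.
Tool frame: the origin (TCP) lies on the centre line of the jaws, within the pads' length; the fingertips stand robot.tip_reach ahead of it and the grasp point (between the pads) lies 5 mm behind it (robot.tip_reach is the distance from the TCP to the fingertips, in mm); x points along the fingers, z is the direction in which the jaws open and shut, and the axes are right-handed (so a half turn about x gives the same grasp; the last joint's range is limited). The gripper opens to 88 mm and grips with 3 to 60 N. Pads are 20 mm wide; open, the fingers measure 115 mm over their backs; the gripper's body (75 mm by 178 mm) begins 61 mm behind the grasp point.
Start: joints at [74.141, 24.242, 93.386, -0, 62.372, -1.089], TCP at [159.315, 604.337, 236.675] pointing down, gripper open.
Joint ranges: [-172.04, 172.04], [-51.8, 120.97], [4.93, 147.93], [-75.15, 255.16], [6.16, 154.13], [-145.62, 145.62]. Speed limits (degrees/s): [136.94, 136.94, 172.46, 180, 180, 180].

## Interface

Orientations are given as a 3x3 rotation matrix whose columns are the frame's x, y, z axes.
In Python, from cell import sense, camera, camera_model, robot gives the robot as it stands. The module is installed in compiled form; this text tells all that it offers.
- The arm moves only by the tool carry_out, never from a script. Its argument "increments" is a list of rows, each an object with "delta_pos": the shift along the tool's x, y, z in cm, a list of three; "yaw": the turn about the tool's x in rad. A call has 1 to 20 rows; each row shifts and turns the pose as measured when the row begins, along the tool's axes as they then stand; what a row does not reach is not made up. A row lasts 1/8 s, in which the tool goes at most 62.5 mm and 10.7 degrees, less where a joint would pass 70% of its speed; a pose out of reach is approached as far as the arm can. A call is refused whole if a number of a shift passes 6.25 or a number of a turn 0.188, either way. A call with a gripper value outside its range is refused whole. "claw" is the closure, from -1 (fully open) to 1 (shut), set as the call begins (left out, the last holds). The fingers move at their own pace and stop on an object; the grip force is fixed at half the most. Time passes only in rows, so rows that do not move let the fingers close. It gives the time, the measured TCP pose, the force and the opening at its end, in the units of the state.
- sense(): the state, without advancing time (a new reading comes with each control period).
- camera(name): name is "side" or "top"; returns the picture (420x560x3 uint8, red, green, blue); there is no depth.
- camera_model(name): a dict with "intrinsics" (3x3 intrinsics, pixels), "origin" and "attitude" of the camera in the world. Camera axes: x right, y down, z forward; pixel columns grow to the right and rows downward; lengths in mm; the calibration is good to about 2 mm. A picture is of the moment at which its call begins. camera_model takes no time and is no camera call.
- robot.hand_in(): hands the job in, once; it reports no verdict.
The state is a dict: "time": time; "qpos": joint angles; "joint_velocities": joint speeds; "joint_torque": joint torques, N m; "tcp_pos": TCP position; "eef_rot": TCP orientation; "ft_force": force on the tool from outside, world axes, zero at the start; "moment": the same for the moment, N m; "opening": finger opening in mm.
Only numpy, scipy, OpenCV 4.12 (cv2) and the standard library are available. Lean on these libraries where they do the work, as an engineer would, in place of code of your own. Each camera call takes 0.05 s, during which the arm holds its last target. There are 200 camera calls.

## Working session

There is one attempt and no reset: what is moved stays moved. The work goes in short steps, Python scripts to look and compute and a tool call to move; the robot and the scene stay as the last step left them, time stands still between calls to the robot, and variables do not carry over. Pictures are saved under pics/ and viewed, about 8 in all and at most 12, crops included, and the job is handed in when it is done.

Besides the shell and the picture viewer there is one more tool, called by a JSON object that holds its "api" and its "payload", one argument or row to a line. carry_out: Moves the arm, as the interface text tells. Its arguments: {"type":"object","properties":{"increments":{"type":"array","items":{"type":"object","properties":{"delta_pos":{"type":"array","items":{"type":"number"}},"yaw":{"type":"number"}}}},"claw":{"type":"number"}},"required":["increments"]}

```bash
mkdir -p pics; python3 - <<'E'
from cell import sense,camera,camera_model,robot
import cv2,numpy as np
for n in("top","side"):
    cv2.imwrite(f"pics/{n}0.png",camera(n)[:,:,::-1]); print(n,{k:np.round(v,3).tolist() for k,v in camera_model(n).items()})
s=sense();print(s["time"],s["tcp_pos"],np.round(s["eef_rot"],3),s["opening"],robot.tip_reach)
E
```

```text
top {'intrinsics': [[390.068, 0.0, 282.559], [0.0, 390.068, 208.817], [0.0, 0.0, 1.0]], 'origin': [315.648, -76.502, 1057.265], 'attitude': [[-0.089, -0.975, 0.205], [-0.996, 0.087, -0.015], [-0.003, -0.205, -0.979]]}
side {'intrinsics': [[510.226, 0.0, 277.762], [0.0, 510.226, 205.714], [0.0, 0.0, 1.0]], 'origin': [71.678, -1295.049, 977.513], 'attitude': [[0.945, -0.158, 0.288], [-0.328, -0.51, 0.795], [0.022, -0.846, -0.533]]}
0.1 [159.1944832  603.89321193 235.99230908] [[-0.    -0.967  0.255]
 [-0.001  0.255  0.967]
 [-1.     0.    -0.001]] 88.10058467138765 14.0
```

View pics/top0.png

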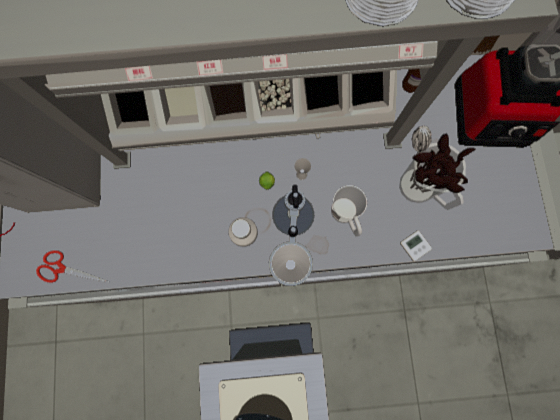

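View pics/side0.png

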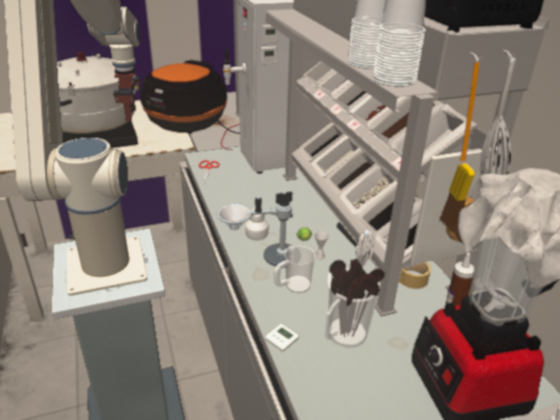

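The top view shows the knob near (295,197), the handle near (293,231), the cone near (291,264) and the jug on the right near (350,203). The bottle is on the left near (242,231). I'll zoom in on both views.

```bash
python3 - <<'E'
import cv2,numpy as np
a=cv2.imread("pics/top0.png")[150:300,220:420];b=cv2.imread("pics/side0.png")[180:310,210:340]
cv2.imwrite("pics/a.png",cv2.resize(a,(800,600),interpolation=cv2.INTER_CUBIC));cv2.imwrite("pics/b.png",cv2.resize(b,(598,598),interpolation=cv2.INTER_CUBIC))
E
```

```text
(no output)
```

View pics/a.png

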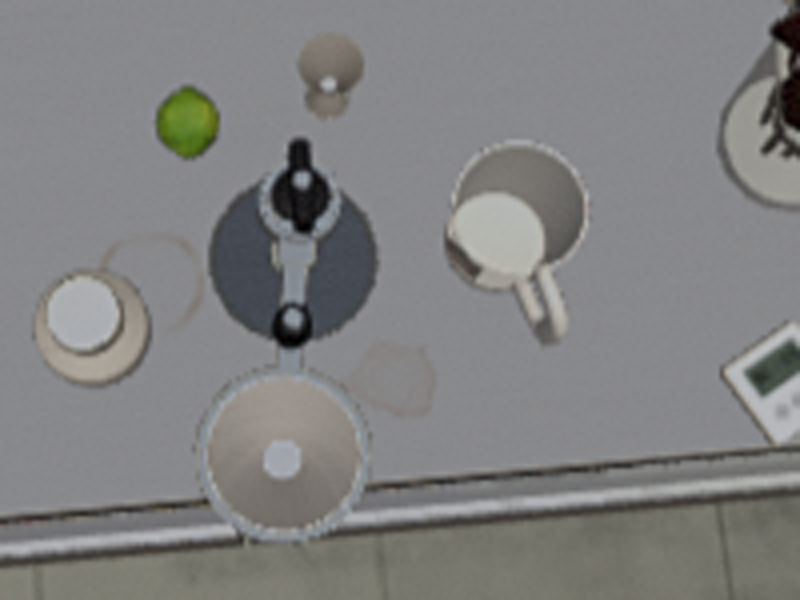

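View pics/b.png

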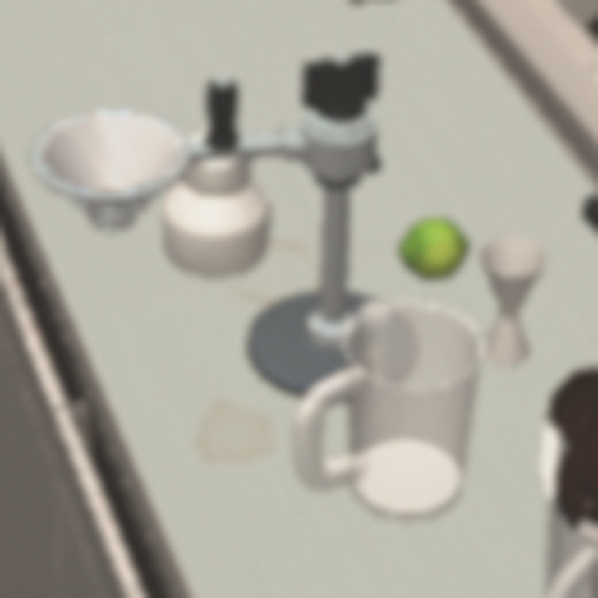

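Both crops agree. In `a.png`: foot centre (294,258), wing ends (300,140) and (305,231), handle top (293,318), cone rim centre (284,454), jug rim centre about (519,209).

```bash
cat >h.py <<'E'
from cell import camera_model
import numpy as np
def ray(n,u,v,z):
    m=camera_model(n);d=np.array(m["attitude"])@np.linalg.solve(np.array(m["intrinsics"]),[u,v,1]);o=np.array(m["origin"])
    return (o+d*(z-o[2])/d[2])[:2]
def proj(n,p):
    m=camera_model(n);c=np.array(m["intrinsics"])@(np.array(m["attitude"]).T@(np.array(p)-m["origin"]));return c[:2]/c[2]
T=lambda x,y,z:ray("top",220+(x+.5)/4-.5,150+(y+.5)/4-.5,z)
S=lambda x,y,z:ray("side",210+(x+.5)/4.6-.5,180+(y+.5)/4.6-.5,z)
E
python3 - <<'E'
from h import *
P={"foot":T(293.5,258,17),"hub":T(300,203,186),"wingA":T(300,140,231),"wingB":T(305,231,231),"handletop":T(293,318,221),"rim":T(284,454,177),"coneb":T(283,459,125),
"jug":T(519,209,111),"jugL":T(450,209,111),"jugR":T(588,209,111),"jugT":T(519,140,111),"jugbase":T(500,236,3),"jugh":T(550,340,60),"bottletop":T(85,314,90),
"jug_s":S(413,347,111),"jugL_s":S(348,335,111),"jugR_s":S(480,360,111),"rim_s":S(112,152,177),"handle_s":S(223,82,221),"foot_s":S(327,340,17),"jugbase_s":S(408,477,3)}
for k,v in P.items():print(k,v.round(1))
E
```

```text
foot [ 515.9 -119.7]
hub [ 515.  -119.4]
wingA [ 540.  -120.6]
wingB [ 489.  -118.4]
handletop [ 443.7 -107.8]
rim [374.2 -97.2]
coneb [374.8 -97.6]
jug [ 516.2 -258.3]
jugL [ 520.  -215.6]
jugR [ 512.4 -301. ]
jugT [ 560.3 -263.8]
jugbase [ 521.3 -263.7]
jugh [ 439.3 -277.3]
bottletop [477.9  16.9]
jug_s [ 513.4 -261.7]
jugL_s [ 480.1 -238.9]
jugR_s [ 547.1 -285.6]
rim_s [371.9 -99. ]
handle_s [ 441.5 -108.1]
foot_s [ 509.1 -125.2]
jugbase_s [ 517.4 -256. ]
```

Post is at about (515.5,-119.5), with the arm at 171° and measured radii of 73 and 143 mm (expected 75 and 145). The jug mouth is at about (515,-260), radius 140, which means a swing of about 99° CCW. I'll set off above the handle.

{"api": "carry_out", "payload": {
  "claw": -1,
  "increments": [
    {"delta_pos": [-0.65, -3.8, -3.7], "yaw": 0},
    {"delta_pos": [-0.65, -3.8, -3.7], "yaw": 0},
    {"delta_pos": [-0.65, -3.8, -3.7], "yaw": 0},
    {"delta_pos": [-0.65, -3.8, -3.7], "yaw": 0},
    {"delta_pos": [-0.65, -3.8, -3.7], "yaw": 0},
    {"delta_pos": [-0.65, -3.8, -3.7], "yaw": 0},
    {"delta_pos": [-0.65, -3.8, -3.7], "yaw": 0},
    {"delta_pos": [-0.65, -3.8, -3.7], "yaw": 0},
    {"delta_pos": [-0.65, -3.8, -3.7], "yaw": 0},
    {"delta_pos": [-0.65, -3.8, -3.7], "yaw": 0},
    {"delta_pos": [0, -1.6, -4.9], "yaw": 0},
    {"delta_pos": [0, -1.6, -4.9], "yaw": 0},
    {"delta_pos": [0, -1.6, -4.9], "yaw": 0},
    {"delta_pos": [0, -1.6, -4.9], "yaw": 0},
    {"delta_pos": [0, -1.6, -4.9], "yaw": 0}
  ]
}}

```text
time: 1.98
tcp_pos: [455.3, -128.2, 302.1]
eef_rot: [[-0.0, -0.969, 0.248], [-0.004, 0.248, 0.969], [-1.0, -0.001, -0.004]]
ft_force: [0.3, -0.0, 0.3]
opening: 87.9
```

{"api": "carry_out", "payload": {
  "claw": 0,
  "increments": [
    {"delta_pos": [0, 0, 0], "yaw": 0.18},
    {"delta_pos": [0, 0, 0], "yaw": 0.18},
    {"delta_pos": [0, 0, 0], "yaw": 0.18},
    {"delta_pos": [0, 0, 0], "yaw": 0.18},
    {"delta_pos": [0, 0, 0], "yaw": 0.18},
    {"delta_pos": [0, 0, 0], "yaw": 0.18},
    {"delta_pos": [0, 0, 0], "yaw": 0.18},
    {"delta_pos": [0, 0, 0], "yaw": 0.18},
    {"delta_pos": [0, 0, 0], "yaw": 0.18},
    {"delta_pos": [0, 0, 0], "yaw": 0.18},
    {"delta_pos": [0, 0, 0], "yaw": 0.18},
    {"delta_pos": [0, 0, 0], "yaw": 0.18},
    {"delta_pos": [0, 0, 0], "yaw": 0.18},
    {"delta_pos": [0, 0, 0], "yaw": 0.18},
    {"delta_pos": [0, 0, 0], "yaw": 0.18},
    {"delta_pos": [0, 0, 0], "yaw": 0.18},
    {"delta_pos": [0, 0, 0], "yaw": 0.16}
  ]
}}

```text
time: 4.1
tcp_pos: [450.3, -131.5, 296.8]
eef_rot: [[-0.012, 0.967, -0.254], [-0.001, -0.254, -0.967], [-1.0, -0.012, 0.004]]
ft_force: [-0.5, -0.3, 0.1]
opening: 44.0
```

```bash
cat >>h.py <<'E'
def st(target=None,jaw=None):
    from cell import sense
    s=sense();R=np.array(s["eef_rot"]);p=np.array(s["tcp_pos"]);j=np.degrees(np.arctan2(R[1,2],R[0,2]))
    print("t",s["time"],"tcp",p.round(1),"jaw",j.round(1),"F",np.round(s["ft_force"],1),"M",np.round(s["moment"],2),"open",round(s["opening"],1),"q",np.round(s["qpos"],1),"xaxis",R[:,0].round(3))
    if target is not None: print("delta tool cm",(R.T@(np.array(target)-p)/10).round(2))
    if jaw is not None: print("yaw rad",np.radians(-((jaw-j+180)%360-180)).round(3))
E
python3 -c "
from h import *
st([442.5,-108,200],-99)"
```

```text
t 4.1 tcp [ 450.3 -131.5  296.8] jaw -104.7 F [-0.5 -0.3  0.1] M [ 0.02  0.15 -0.04] open 44.0 q [-17.6   7.  108.6  -0.3  65.1  87.3] xaxis [-0.012 -0.001 -1.   ]
delta tool cm [ 9.68 -1.24 -2.11]
yaw rad -0.1
```

{"api": "carry_out", "payload": {
  "increments": [
    {"delta_pos": [0, -0.6, -1.05], "yaw": -0.05},
    {"delta_pos": [0, -0.6, -1.05], "yaw": -0.05},
    {"delta_pos": [3, 0, 0], "yaw": 0},
    {"delta_pos": [0, 0, 0], "yaw": 0}
  ]
}}

```text
time: 4.6
tcp_pos: [441.6, -105.3, 266.2]
eef_rot: [[-0.013, 0.991, -0.136], [0.0, -0.136, -0.991], [-1.0, -0.013, 0.002]]
ft_force: [-0.3, 0.2, 0.4]
opening: 43.9
```

```bash
python3 - <<'E'
from h import *
from cell import camera
import cv2
st([442.5,-108,200],-99)
c=camera("side")[:,:,::-1];cv2.imwrite("pics/c.png",cv2.resize(c[130:310,180:360],(600,600),interpolation=cv2.INTER_CUBIC))
E
```

```text
t 4.6 tcp [ 441.6 -105.3  266.2] jaw -97.8 F [-0.3  0.2  0.4] M [-0.02  0.11  0.01] open 43.9 q [-14.8   7.7 112.1  -0.2  60.9  83.1] xaxis [-0.013  0.    -1.   ]
delta tool cm [6.62 0.21 0.25]
yaw rad 0.02
```

View pics/c.png

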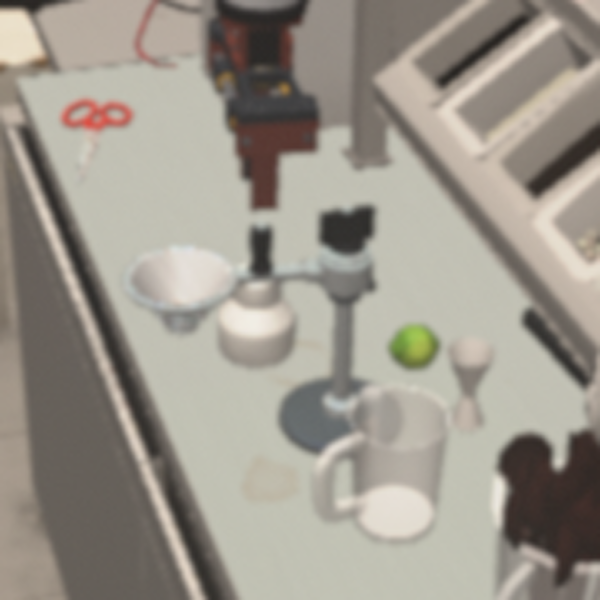

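The fingers hang right above the handle: tip (264,205), handle top (260,230). I'll go down and pinch.

{"api": "carry_out", "payload": {
  "increments": [
    {"delta_pos": [2.2, 0.1, 0.12], "yaw": 0},
    {"delta_pos": [2.2, 0.1, 0.12], "yaw": 0},
    {"delta_pos": [2.0, 0, 0], "yaw": 0},
    {"delta_pos": [0.2, 0, 0], "yaw": 0}
  ]
}}

```text
time: 5.15
tcp_pos: [447.5, -108.4, 205.3]
eef_rot: [[-0.002, 0.992, -0.129], [-0.003, -0.129, -0.992], [-1.0, -0.002, 0.003]]
ft_force: [-1.0, -0.5, -0.1]
opening: 43.7
```

{"api": "carry_out", "payload": {
  "claw": 1,
  "increments": [
    {"delta_pos": [0, 0, 0], "yaw": 0},
    {"delta_pos": [0, 0, 0], "yaw": 0},
    {"delta_pos": [0, 0, 0], "yaw": 0},
    {"delta_pos": [0, 0, 0], "yaw": 0},
    {"delta_pos": [0, 0, 0], "yaw": 0}
  ]
}}

```text
time: 5.78
tcp_pos: [449.1, -108.6, 207.9]
eef_rot: [[0.002, 0.992, -0.127], [-0.004, -0.127, -0.992], [-1.0, 0.003, 0.003]]
ft_force: [0.7, 0.5, -3.4]
opening: 19.3
```

```bash
python3 -c "
from h import *
st([515.5,-119.5,200])"
```

```text
t 5.775 tcp [ 449.1 -108.6  207.9] jaw -97.3 F [ 0.7  0.5 -3.4] M [-0.08 -0.03  0.06] open 19.3 q [-15.   12.8 114.9  -0.2  52.1  82.5] xaxis [ 0.002 -0.004 -1.   ]
delta tool cm [0.81 6.72 0.23]
```

Gripped, but about 7 mm off the pad centre radially and a little high. I'll open, re-centre and pinch again.

{"api": "carry_out", "payload": {
  "claw": 0,
  "increments": [
    {"delta_pos": [0, 0, 0], "yaw": 0},
    {"delta_pos": [0.4, -0.4, 0], "yaw": 0},
    {"delta_pos": [0.4, -0.4, 0], "yaw": 0},
    {"delta_pos": [0.3, -0.2, 0], "yaw": 0}
  ]
}}

```text
time: 6.28
tcp_pos: [438.8, -107.5, 196.8]
eef_rot: [[0.003, 0.992, -0.128], [-0.004, -0.128, -0.992], [-1.0, 0.003, 0.003]]
ft_force: [0.5, -0.2, 0.2]
opening: 43.8
```

{"api": "carry_out", "payload": {
  "claw": 1,
  "increments": [
    {"delta_pos": [0.2, -0.1, 0], "yaw": 0},
    {"delta_pos": [0.2, -0.1, 0], "yaw": 0},
    {"delta_pos": [0.1, 0, 0], "yaw": 0},
    {"delta_pos": [0, 0, 0], "yaw": 0}
  ]
}}

```text
time: 6.78
tcp_pos: [436.3, -107.2, 191.8]
eef_rot: [[0.002, 0.992, -0.128], [-0.004, -0.128, -0.992], [-1.0, 0.002, 0.003]]
ft_force: [-1.7, -0.2, 0.8]
opening: 20.7
```

```bash
python3 -c "
from h import *
st([515.5,-119.5,200])"
```

```text
t 6.775 tcp [ 436.3 -107.2  191.8] jaw -97.3 F [-1.7 -0.2  0.8] M [ 0.1   0.32 -0.01] open 20.7 q [-15.2  13.2 117.1  -0.2  49.5  82.3] xaxis [ 0.002 -0.004 -1.   ]
delta tool cm [-0.8   8.02  0.21]
```

{"api": "carry_out", "payload": {
  "increments": [
    {"delta_pos": [-0.3, 0.05, 0.4], "yaw": -0.05},
    {"delta_pos": [-0.3, 0.06, 0.8], "yaw": -0.1},
    {"delta_pos": [0, 0.06, 1.0], "yaw": -0.125},
    {"delta_pos": [0, 0.06, 1.0], "yaw": -0.125},
    {"delta_pos": [0, 0.06, 1.0], "yaw": -0.125}
  ]
}}

```text
time: 7.4
tcp_pos: [440.3, -148.0, 194.3]
eef_rot: [[-0.004, 0.916, 0.401], [-0.001, 0.401, -0.916], [-1.0, -0.004, -0.001]]
ft_force: [-0.9, -1.3, 0.6]
opening: 19.5
```

```bash
python3 -c "
from h import *
st([515.5,-119.5,197])"
```

```text
t 7.4 tcp [ 440.3 -148.   194.3] jaw -66.3 F [-0.9 -1.3  0.6] M [-0.2   0.16 -0.26] open 19.5 q [-20.   14.4 115.   -0.2  50.8  46.5] xaxis [-0.004 -0.001 -1.   ]
delta tool cm [-0.3   8.04  0.41]
```

{"api": "carry_out", "payload": {
  "increments": [
    {"delta_pos": [-0.05, 0.06, 1.0], "yaw": -0.12},
    {"delta_pos": [-0.05, 0.06, 1.0], "yaw": -0.12},
    {"delta_pos": [-0.05, 0.06, 1.0], "yaw": -0.12},
    {"delta_pos": [0, 0.06, 1.0], "yaw": -0.125},
    {"delta_pos": [0, 0.06, 1.0], "yaw": -0.125},
    {"delta_pos": [0, 0.06, 1.0], "yaw": -0.125},
    {"delta_pos": [0, 0.06, 1.0], "yaw": -0.125},
    {"delta_pos": [0, 0.06, 0.8], "yaw": -0.1},
    {"delta_pos": [0, 0.04, 0.4], "yaw": -0.05}
  ]
}}

```text
time: 8.52
tcp_pos: [504.3, -200.0, 194.3]
eef_rot: [[-0.005, 0.116, 0.993], [-0.005, 0.993, -0.116], [-1.0, -0.005, -0.004]]
ft_force: [-0.3, -1.4, 1.2]
opening: 19.5
```

```bash
python3 - <<'E'
from h import *
from cell import camera
import cv2
st([515.5,-119.5,197])
c=camera("top")[:,:,::-1];cv2.imwrite("pics/d.png",cv2.resize(c[150:300,220:420],(800,600),interpolation=cv2.INTER_CUBIC))
E
```

```text
t 8.525 tcp [ 504.3 -200.   194.3] jaw -6.7 F [-0.3 -1.4  1.2] M [-0.2   0.09 -0.08] open 19.5 q [-22.7  20.6 105.7  -0.4  53.9 -15.7] xaxis [-0.005 -0.005 -1.   ]
delta tool cm [-0.31  8.13  0.17]
```

View pics/d.png

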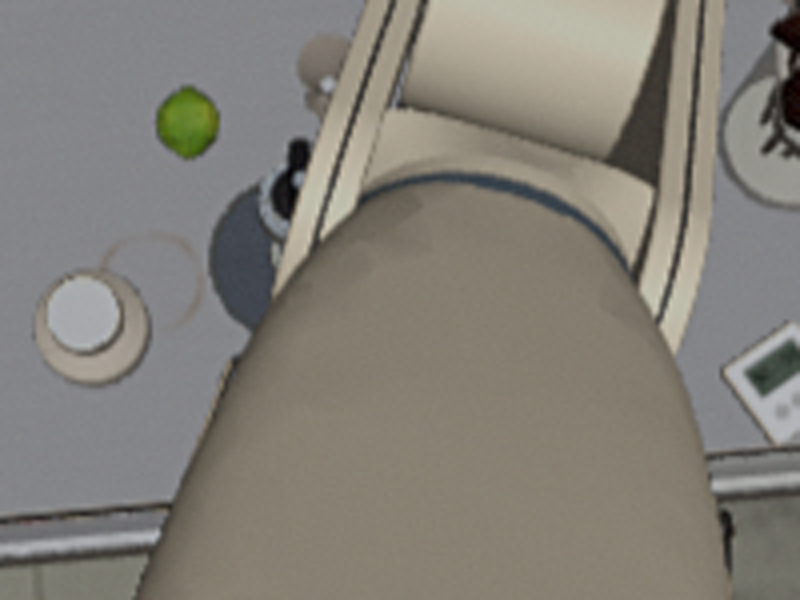

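The arm link hides the top view, so I'll use the measured angle: TCP at 262°, target about 269.7°. Finish the swing, let go, rise and look.

{"api": "carry_out", "payload": {
  "increments": [
    {"delta_pos": [0, 0.03, 0.5], "yaw": -0.065},
    {"delta_pos": [0, 0.03, 0.4], "yaw": -0.05},
    {"delta_pos": [0, 0, 0.1], "yaw": -0.01},
    {"delta_pos": [0, 0, 0], "yaw": 0}
  ]
}}

```text
time: 9.07
tcp_pos: [515.0, -201.0, 194.4]
eef_rot: [[-0.004, -0.01, 1.0], [-0.006, 1.0, 0.01], [-1.0, -0.006, -0.004]]
ft_force: [-0.5, -0.8, 0.4]
opening: 19.6
```

```bash
python3 - <<'E'
from h import *
st([515.5,-119.5,197])
E
```

```text
t 9.075 tcp [ 515.  -201.   194.4] jaw 0.5 F [-0.5 -0.8  0.4] M [-0.08 -0.   -0.02] open 19.6 q [-22.3  21.4 104.4  -0.5  54.2 -22.6] xaxis [-0.004 -0.006 -1.   ]
delta tool cm [-0.31  8.15  0.13]
```

{"api": "carry_out", "payload": {
  "claw": 0,
  "increments": [
    {"delta_pos": [0, 0, 0], "yaw": 0},
    {"delta_pos": [0, 0, 0], "yaw": 0},
    {"delta_pos": [-2, 0, 0], "yaw": 0},
    {"delta_pos": [-3, 0, 0], "yaw": 0},
    {"delta_pos": [-3, 0, 0], "yaw": 0},
    {"delta_pos": [-1, 0, 0], "yaw": -0.175},
    {"delta_pos": [0, 0, 0], "yaw": -0.175},
    {"delta_pos": [0, 0, 0], "yaw": -0.175},
    {"delta_pos": [0, 0, 0], "yaw": -0.175},
    {"delta_pos": [0, 0, 0], "yaw": -0.175},
    {"delta_pos": [0, 0, 0], "yaw": -0.175},
    {"delta_pos": [0, 0, 0], "yaw": -0.175},
    {"delta_pos": [0, 0, 0], "yaw": -0.175},
    {"delta_pos": [0, 0, 0], "yaw": -0.15},
    {"delta_pos": [0, 1, 5], "yaw": 0},
    {"delta_pos": [0, 1, 5], "yaw": 0},
    {"delta_pos": [0, 1, 5], "yaw": 0},
    {"delta_pos": [0, 1, 5], "yaw": 0},
    {"delta_pos": [0, 1, 5], "yaw": 0}
  ]
}}

```text
time: 11.45
tcp_pos: [453.5, 53.6, 284.9]
eef_rot: [[-0.005, -1.0, -0.029], [-0.003, -0.029, 1.0], [-1.0, 0.005, -0.003]]
ft_force: [0.2, 0.4, 0.3]
opening: 44.0
```

```bash
python3 - <<'E'
from h import *
from cell import camera
import cv2
st([515.5,-119.5,300],90)
c=camera("top")[:,:,::-1];cv2.imwrite("pics/e.png",cv2.resize(c[150:300,220:420],(800,600),interpolation=cv2.INTER_CUBIC))
E
```

```text
t 11.45 tcp [453.5  53.6 284.9] jaw 91.7 F [0.2 0.4 0.3] M [0.04 0.   0.06] open 44.0 q [  5.3   6.4 110.9  -0.2  63.  -86.3] xaxis [-0.005 -0.003 -1.   ]
delta tool cm [ -1.49  -5.68 -17.49]
yaw rad 0.029
```

View pics/e.png

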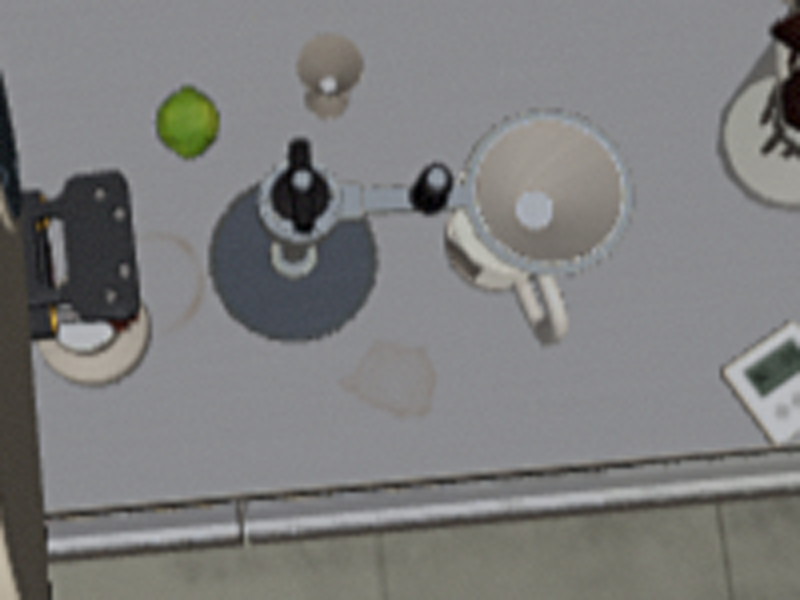

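Strainer rim centre is at (549,191.5) and cone bottom at (535,211). The jug hasn't moved.

```bash
python3 - <<'E'
from h import *
print("rim",T(549,191.5,177),"bottom",T(535,211,125),"handle top",T(438,175,221),"jug",T(519,209,111))
t=np.linspace(0,6.28,100)
def ext(c,r,z):
    q=np.array([proj("top",[c[0]+r*np.cos(a),c[1]+r*np.sin(a),z]) for a in t]);q=(q+.5-[220,150])*4-.5
    return q.min(0).round(0),q.max(0).round(0)
print("jug obs x450-589 top140; pred",ext((516,-259),46,111))
print("rim obs 466-632,108-275; pred",ext((515,-264.5),48,177))
# jug origin from base & mouth
b=np.array([519,-261.]);print("wing dir")
E
```

```text
rim [ 510.97428482 -264.25144461] bottom [ 511.09732378 -265.24298943] handle top [ 515.98369065 -195.07092788] jug [ 516.18700937 -258.33666992]
jug obs x450-589 top140; pred (array([446., 138.]), array([594., 282.]))
rim obs 466-632,108-275; pred (array([466., 105.]), array([631., 266.]))
wing dir
```

```bash
python3 - <<'E'
from cell import camera
import cv2
c=camera("side")[:,:,::-1];cv2.imwrite("pics/f.png",cv2.resize(c[180:310,210:340],(598,598),interpolation=cv2.INTER_CUBIC))
E
```

```text
(no output)
```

View pics/f.png

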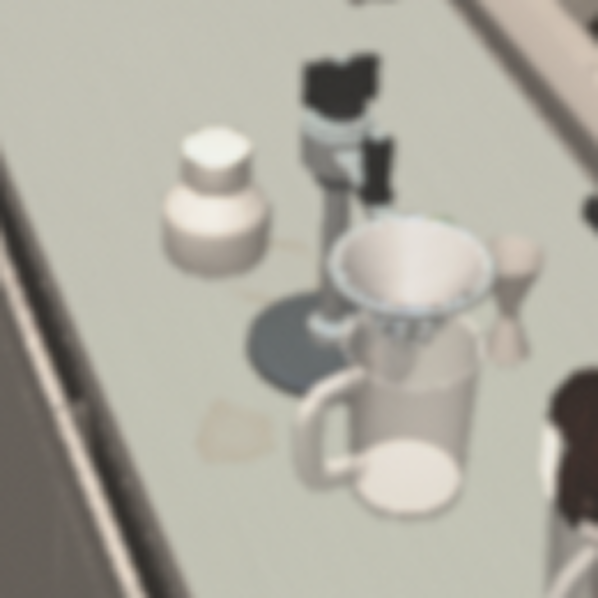

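```bash
python3 - <<'E'
from h import *
t=np.linspace(0,6.28,100)
def ext(c,r,z):
    q=np.array([proj("side",[c[0]+r*np.cos(a),c[1]+r*np.sin(a),z]) for a in t]);q=(q+.5-[210,180])*4.6-.5
    return q.min(0).round(0),q.max(0).round(0)
print("rim obs x331-492 y213-317",ext((511,-264.5),48,177))
print("jug obs x346-483 y(298)-392",ext((517,-259),46,111))
E
```

```text
rim obs x331-492 y213-317 (array([334., 214.]), array([498., 310.]))
jug obs x346-483 y(298)-392 (array([341., 298.]), array([493., 391.]))
```

Both views put the strainer about 6 mm (0.04 rad) short, and locking may nudge it clockwise. I'll re-grip and add about 0.055 rad.

{"api": "carry_out", "payload": {
  "increments": [
    {"delta_pos": [0, -1.05, -5], "yaw": 0},
    {"delta_pos": [0, -1.05, -5], "yaw": 0},
    {"delta_pos": [0, -1.05, -5], "yaw": 0},
    {"delta_pos": [0, -1.05, -5], "yaw": 0},
    {"delta_pos": [0, -1.05, -4.6], "yaw": 0},
    {"delta_pos": [0, 0, 0], "yaw": 0.18},
    {"delta_pos": [0, 0, 0], "yaw": 0.18},
    {"delta_pos": [0, 0, 0], "yaw": 0.18},
    {"delta_pos": [0, 0, 0], "yaw": 0.18},
    {"delta_pos": [0, 0, 0], "yaw": 0.18},
    {"delta_pos": [0, 0, 0], "yaw": 0.18},
    {"delta_pos": [0, 0, 0], "yaw": 0.18},
    {"delta_pos": [0, 0, 0], "yaw": 0.18},
    {"delta_pos": [0, 0, 0], "yaw": 0.12}
  ]
}}

```text
time: 13.3
tcp_pos: [513.8, -204.1, 283.6]
eef_rot: [[-0.007, 0.01, 1.0], [-0.004, 1.0, -0.01], [-1.0, -0.004, -0.007]]
ft_force: [0.0, -0.7, -0.3]
opening: 43.9
```

```bash
python3 - <<'E'
from h import *
st([514,-196.5,199],0)
E
```

```text
t 13.3 tcp [ 513.8 -204.1  283.6] jaw -0.5 F [ 0.  -0.7 -0.3] M [-0.04  0.05 -0.03] open 43.9 q [-22.7  15.3  99.9  -0.4  65.1 -22. ] xaxis [-0.007 -0.004 -1.   ]
delta tool cm [8.45 0.79 0.07]
yaw rad -0.01
```

{"api": "carry_out", "payload": {
  "increments": [
    {"delta_pos": [2.7, 0.4, 0], "yaw": 0},
    {"delta_pos": [2.7, 0.2, 0], "yaw": 0},
    {"delta_pos": [2.4, 0, 0], "yaw": 0},
    {"delta_pos": [0.2, 0, 0], "yaw": 0}
  ]
}}

```text
time: 13.8
tcp_pos: [513.1, -201.2, 201.9]
eef_rot: [[-0.005, 0.014, 1.0], [-0.005, 1.0, -0.014], [-1.0, -0.005, -0.005]]
ft_force: [-0.3, 0.3, 0.3]
opening: 44.0
```

{"api": "carry_out", "payload": {
  "claw": 1,
  "increments": [
    {"delta_pos": [0, 0, 0], "yaw": 0},
    {"delta_pos": [0, 0, 0], "yaw": 0},
    {"delta_pos": [0, 0, 0], "yaw": 0},
    {"delta_pos": [0, 0, 0], "yaw": 0}
  ]
}}

```text
time: 14.3
tcp_pos: [513.7, -202.3, 203.9]
eef_rot: [[-0.003, 0.015, 1.0], [-0.006, 1.0, -0.015], [-1.0, -0.006, -0.003]]
ft_force: [-0.2, -0.9, -6.4]
opening: 19.5
```

{"api": "carry_out", "payload": {
  "increments": [
    {"delta_pos": [0, 0, 0.25], "yaw": -0.03},
    {"delta_pos": [0, 0, 0.2], "yaw": -0.025},
    {"delta_pos": [0, 0, 0], "yaw": 0}
  ]
}}

```text
time: 14.68
tcp_pos: [518.4, -202.3, 203.9]
eef_rot: [[-0.003, -0.044, 0.999], [-0.006, 0.999, 0.044], [-1.0, -0.006, -0.004]]
ft_force: [0.1, -0.4, -4.1]
opening: 19.4
```

{"api": "carry_out", "payload": {
  "claw": 0,
  "increments": [
    {"delta_pos": [0, 0, 0], "yaw": 0},
    {"delta_pos": [0, 0, 0], "yaw": 0},
    {"delta_pos": [-2, 0, 0], "yaw": 0},
    {"delta_pos": [-3, 0, 0], "yaw": 0},
    {"delta_pos": [-3, 0, 0], "yaw": 0},
    {"delta_pos": [-1, 0, 0], "yaw": -0.175},
    {"delta_pos": [0, 0, 0], "yaw": -0.175},
    {"delta_pos": [0, 0, 0], "yaw": -0.175},
    {"delta_pos": [0, 0, 0], "yaw": -0.175},
    {"delta_pos": [0, 0, 0], "yaw": -0.175},
    {"delta_pos": [0, 0, 0], "yaw": -0.175},
    {"delta_pos": [0, 0, 0], "yaw": -0.175},
    {"delta_pos": [0, 0, 0], "yaw": -0.175},
    {"delta_pos": [0, 0, 0], "yaw": -0.13},
    {"delta_pos": [0, 1, 5], "yaw": 0},
    {"delta_pos": [0, 1, 5], "yaw": 0},
    {"delta_pos": [0, 1, 5], "yaw": 0},
    {"delta_pos": [0, 1, 5], "yaw": 0},
    {"delta_pos": [0, 1, 5], "yaw": 0}
  ]
}}

```text
time: 17.05
tcp_pos: [457.8, 49.2, 301.1]
eef_rot: [[0.011, -0.999, -0.049], [-0.008, -0.049, 0.999], [-1.0, -0.011, -0.009]]
ft_force: [-0.6, 0.3, 0.0]
opening: 44.0
```

```bash
python3 - <<'E'
from h import *
from cell import camera
import cv2
st([515.5,-119.5,290],90)
c=camera("top")[:,:,::-1];cv2.imwrite("pics/g.png",cv2.resize(c[150:300,220:420],(800,600),interpolation=cv2.INTER_CUBIC))
E
```

```text
t 17.05 tcp [457.8  49.2 301.1] jaw 92.8 F [-0.6  0.3  0. ] M [ 0.04 -0.01 -0.02] open 44.0 q [  5.    5.2 109.9  -0.6  64.2 -87.6] xaxis [ 0.011 -0.008 -1.   ]
delta tool cm [  1.32  -4.92 -17.12]
yaw rad 0.049
```

View pics/g.png

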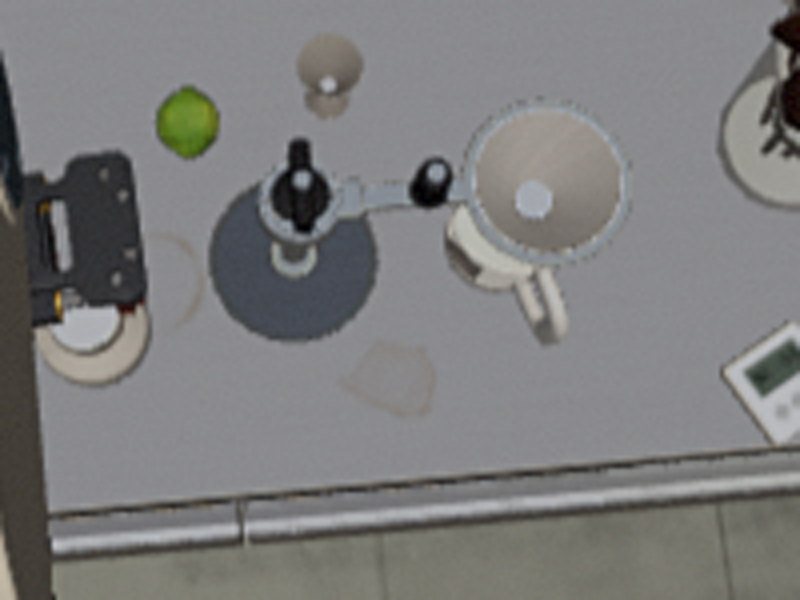

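Strainer now at about x=518 against the jug's 517, a small lead for the nudge. Now the knob: wing along x, about -2.5°.

{"api": "carry_out", "payload": {
  "increments": [
    {"delta_pos": [0, -1.2, -4.2], "yaw": 0.03},
    {"delta_pos": [0, -1.2, -4.2], "yaw": 0.03},
    {"delta_pos": [0, -1.2, -4.2], "yaw": 0.03},
    {"delta_pos": [0, -1.2, -4.0], "yaw": 0},
    {"delta_pos": [0, 0, 0], "yaw": 0}
  ]
}}

```text
time: 17.73
tcp_pos: [507.7, -113.3, 304.7]
eef_rot: [[0.015, -0.999, 0.034], [-0.005, 0.034, 0.999], [-1.0, -0.015, -0.005]]
ft_force: [0.5, 0.2, -0.4]
opening: 43.9
```

```bash
python3 - <<'E'
from h import *
st([515.5,-119.5,213],87.5)
E
```

```text
t 17.725 tcp [ 507.7 -113.3  304.7] jaw 88.0 F [ 0.5  0.2 -0.4] M [ 0.02  0.   -0.01] open 43.9 q [-1.380e+01  1.050e+01  1.032e+02 -1.000e-01  6.540e+01 -1.018e+02] xaxis [ 0.015 -0.005 -1.   ]
delta tool cm [ 9.19 -0.66 -0.54]
yaw rad 0.009
```

{"api": "carry_out", "payload": {
  "increments": [
    {"delta_pos": [2.3, -0.3, -0.3], "yaw": 0},
    {"delta_pos": [2.3, -0.3, -0.2], "yaw": 0},
    {"delta_pos": [1.5, 0, 0], "yaw": 0},
    {"delta_pos": [0, 0, 0], "yaw": 0}
  ]
}}

```text
time: 18.23
tcp_pos: [514.4, -116.9, 243.4]
eef_rot: [[0.017, -0.999, 0.034], [-0.005, 0.034, 0.999], [-1.0, -0.017, -0.004]]
ft_force: [-0.8, -0.8, 0.4]
opening: 44.0
```

```bash
python3 - <<'E'
from h import *
st([515.5,-119.5,213],87.5)
E
```

```text
t 18.225 tcp [ 514.4 -116.9  243.4] jaw 88.0 F [-0.8 -0.8  0.4] M [ 0.    0.02 -0.02] open 44.0 q [ -14.1   15.1  106.    -0.    57.9 -102.1] xaxis [ 0.017 -0.005 -1.   ]
delta tool cm [ 3.04 -0.07 -0.24]
yaw rad 0.009
```

{"api": "carry_out", "payload": {
  "increments": [
    {"delta_pos": [1.5, -0.05, -0.2], "yaw": 0},
    {"delta_pos": [1.4, 0, 0], "yaw": 0},
    {"delta_pos": [0.1, 0, 0], "yaw": 0}
  ]
}}

```text
time: 18.6
tcp_pos: [516.0, -118.7, 212.8]
eef_rot: [[0.019, -0.999, 0.034], [-0.005, 0.034, 0.999], [-1.0, -0.019, -0.004]]
ft_force: [-0.3, 0.3, 0.1]
opening: 43.9
```

{"api": "carry_out", "payload": {
  "claw": 1,
  "increments": [
    {"delta_pos": [0, 0, 0], "yaw": 0},
    {"delta_pos": [0, 0, 0], "yaw": 0},
    {"delta_pos": [0, 0, 0], "yaw": 0},
    {"delta_pos": [0, 0, 0], "yaw": 0},
    {"delta_pos": [0, 0, 0], "yaw": 0}
  ]
}}

```text
time: 19.23
tcp_pos: [517.1, -118.9, 214.5]
eef_rot: [[0.022, -0.999, 0.034], [-0.005, 0.034, 0.999], [-1.0, -0.022, -0.004]]
ft_force: [-0.0, -0.2, -4.0]
opening: 11.7
```

```bash
python3 - <<'E'
from h import *
st([515.5,-119.5,213],87.5)
E
```

```text
t 19.225 tcp [ 517.1 -118.9  214.5] jaw 88.0 F [-0.  -0.2 -4. ] M [ 0.26 -0.14 -0.01] open 11.7 q [ -14.2   17.5  107.2    0.    54.1 -102.3] xaxis [ 0.022 -0.005 -1.   ]
delta tool cm [ 0.14  0.16 -0.07]
yaw rad 0.009
```

Wing gripped (11.7 mm). Turn clockwise (+yaw).

{"api": "carry_out", "payload": {
  "increments": [
    {"delta_pos": [0, 0, 0], "yaw": 0.13},
    {"delta_pos": [0, 0, 0], "yaw": 0.13},
    {"delta_pos": [0, 0, 0], "yaw": 0.13},
    {"delta_pos": [0, 0, 0], "yaw": 0.13},
    {"delta_pos": [0, 0, 0], "yaw": 0.13}
  ]
}}

```text
time: 19.85
tcp_pos: [517.1, -119.0, 214.6]
eef_rot: [[0.021, -0.764, 0.645], [-0.007, 0.645, 0.764], [-1.0, -0.021, 0.008]]
ft_force: [1.1, 1.3, 2.2]
opening: 11.9
```

```bash
python3 - <<'E'
from h import *
st([515.5,-119.5,213],13)
E
```

```text
t 19.85 tcp [ 517.1 -119.   214.6] jaw 49.8 F [1.1 1.3 2.2] M [-0.18  0.36  0.5 ] open 11.9 q [-1.420e+01  1.750e+01  1.072e+02 -1.000e-01  5.410e+01 -6.390e+01] xaxis [ 0.021 -0.007 -1.   ]
delta tool cm [ 0.16  0.09 -0.14]
yaw rad 0.642
```

{"api": "carry_out", "payload": {
  "increments": [
    {"delta_pos": [0, 0, 0], "yaw": 0.13},
    {"delta_pos": [0, 0, 0], "yaw": 0.13},
    {"delta_pos": [0, 0, 0], "yaw": 0.13},
    {"delta_pos": [0, 0, 0], "yaw": 0.13},
    {"delta_pos": [0, 0, 0], "yaw": 0.12},
    {"delta_pos": [0, 0, 0], "yaw": 0}
  ]
}}

```text
time: 20.6
tcp_pos: [517.0, -119.0, 214.7]
eef_rot: [[0.019, -0.213, 0.977], [-0.01, 0.977, 0.213], [-1.0, -0.013, 0.016]]
ft_force: [2.2, 1.5, 0.5]
opening: 12.1
```

```bash
python3 - <<'E'
from h import *
st([515.5,-119.5,213],13)
E
```

```text
t 20.6 tcp [ 517.  -119.   214.7] jaw 12.3 F [2.2 1.5 0.5] M [-0.27  0.64  0.17] open 12.1 q [-14.1  17.5 107.1  -0.3  54.2 -26.2] xaxis [ 0.019 -0.01  -1.   ]
delta tool cm [ 0.16 -0.01 -0.16]
yaw rad -0.012
```

Turned 1.32 rad and the moment has dropped. Release, rise, move aside and look.

{"api": "carry_out", "payload": {
  "claw": 0,
  "increments": [
    {"delta_pos": [0, 0, 0], "yaw": 0},
    {"delta_pos": [0, 0, 0], "yaw": 0},
    {"delta_pos": [-2, 0, 0], "yaw": 0},
    {"delta_pos": [-3, 0, 0], "yaw": 0},
    {"delta_pos": [-3, 0, 0], "yaw": 0},
    {"delta_pos": [0, 4.5, -0.3], "yaw": 0},
    {"delta_pos": [0, 4.5, -0.3], "yaw": 0},
    {"delta_pos": [0, 4.5, -0.3], "yaw": 0},
    {"delta_pos": [0, 4.5, -0.3], "yaw": 0},
    {"delta_pos": [0, 0, 0], "yaw": 0}
  ]
}}

```text
time: 21.85
tcp_pos: [462.3, 58.3, 294.3]
eef_rot: [[0.02, -0.22, 0.975], [-0.008, 0.975, 0.22], [-1.0, -0.013, 0.017]]
ft_force: [0.2, -0.6, 0.3]
opening: 43.9
```

```bash
python3 - <<'E'
from h import *
from cell import camera
import cv2
st()
c=camera("top")[:,:,::-1];cv2.imwrite("pics/i.png",cv2.resize(c[150:300,220:420],(800,600),interpolation=cv2.INTER_CUBIC))
E
```

```text
t 21.85 tcp [462.3  58.3 294.3] jaw 12.7 F [ 0.2 -0.6  0.3] M [-0.07  0.06 -0.03] open 43.9 q [  6.1   6.  110.1  -0.7  62.9  -6.3] xaxis [ 0.02  -0.008 -1.   ]
```

View pics/i.png

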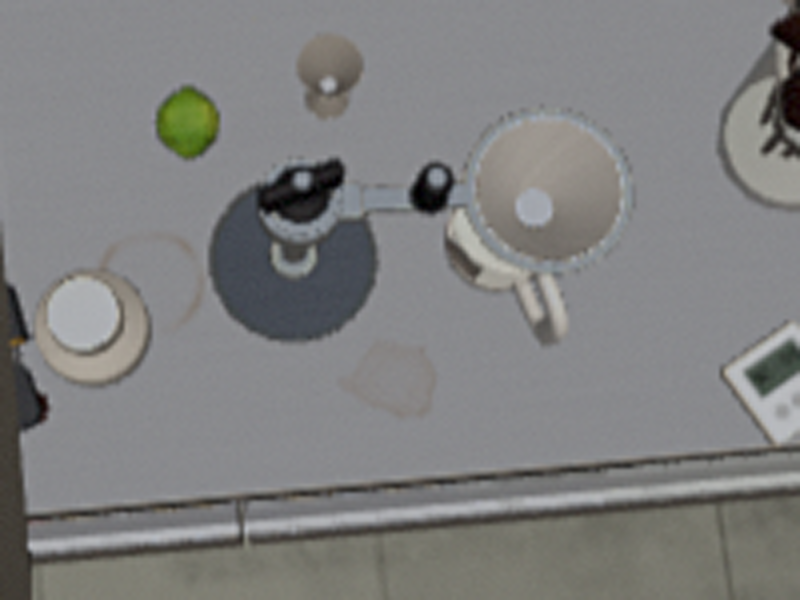

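Knob is in the notch (wing turned about 75°), and the lock nudged the strainer back by a few mm. I'll measure the offset properly.

```bash
cat >m.py <<'E'
from h import *
import cv2
def rd(f): return cv2.imread(f"pics/{f}.png")
def tm(a,b,box):  # shift of cone patch a->b in crop px
    x0,y0,x1,y1=box;t=a[y0:y1,x0:x1];r=cv2.matchTemplate(b,t,cv2.TM_CCOEFF_NORMED);_,v,_,l=cv2.minMaxLoc(r);return l[0]-x0,l[1]-y0,round(v,3)
e,g,i=rd("e"),rd("g"),rd("i")
box=(460,100,640,280)
print("e->g",tm(e,g,box),"e->i",tm(e,i,box))
# jug rim points in a: bright->dark edge radial search on the visible part; rim in i likewise
def circ(img,c,z,r0,angs,lo,hi):
    G=cv2.GaussianBlur(img,(0,0),3).astype(float).mean(2);P=[]
    for t in np.radians(angs):
        rr=np.arange(lo,hi,.5);x=c[0]+rr*np.cos(t);y=c[1]+rr*np.sin(t)
        v=np.array([G[int(round(b)),int(round(a))] for a,b in zip(x,y)])
        k=np.argmin(np.gradient(v));P.append(T(x[k],y[k],z))
    P=np.array(P);
    for _ in range(4):
        s=np.linalg.lstsq(np.c_[2*P,np.ones(len(P))],(P**2).sum(1),rcond=None)[0];r=np.sqrt(s[2]+s[:2]@s[:2]);d=abs(np.hypot(*(P-s[:2]).T)-r)
        P=P[d<max(1.5,2*np.median(d))]
    return s[:2].round(1),r.round(1),len(P)
print("jug",circ(rd("a"),(519,209),111,46,np.arange(190,410,5),58,82))
for n,im,c in(("e",e,(549,191)),("g",g,(548,181)),("i",i,(549,189))):print("rim",n,circ(im,c,177,48,np.arange(-120,60,5),70,96))
E
python3 m.py
```

```text
e->g (-1, -8, 0.834) e->i (0, -1, 0.95)
jug (array([ 517.3, -259.1]), np.float64(44.1), 44)
rim e (array([ 510.8, -263.6]), np.float64(46.4), 35)
rim g (array([ 516.8, -263.9]), np.float64(46.2), 35)
rim i (array([ 511.7, -264.1]), np.float64(46.2), 33)
```

The offset is 5.5 mm tangential (jug x 517.3, rim x 511.7). The other ~5 mm is radial and fixed by the arm's length. I'll unlock, swing with about 0.07 rad of lead, and relock; there's enough time.

{"api": "carry_out", "payload": {
  "increments": [
    {"delta_pos": [0.5, -4.5, 0.35], "yaw": 0},
    {"delta_pos": [0.5, -4.5, 0.35], "yaw": 0},
    {"delta_pos": [0.5, -4.5, 0.35], "yaw": 0},
    {"delta_pos": [0, -4.5, 0.3], "yaw": 0},
    {"delta_pos": [0, 0, 0], "yaw": 0}
  ]
}}

```text
time: 22.52
tcp_pos: [518.4, -125.6, 281.9]
eef_rot: [[0.022, -0.219, 0.975], [-0.01, 0.976, 0.22], [-1.0, -0.015, 0.019]]
ft_force: [-0.1, 0.6, -0.8]
opening: 43.9
```

```bash
python3 - <<'E'
from h import *
st([516.5,-119.2,213],13)
E
```

```text
t 22.525 tcp [ 518.4 -125.6  281.9] jaw 12.7 F [-0.1  0.6 -0.8] M [-0.06  0.11 -0.04] open 43.9 q [-14.8  12.9 103.4  -0.3  62.4 -27.3] xaxis [ 0.022 -0.01  -1.   ]
delta tool cm [ 6.88  0.77 -0.18]
yaw rad -0.005
```

{"api": "carry_out", "payload": {
  "increments": [
    {"delta_pos": [2.3, 0.4, -0.1], "yaw": 0},
    {"delta_pos": [2.3, 0.3, -0.1], "yaw": 0},
    {"delta_pos": [2.1, 0, 0], "yaw": 0},
    {"delta_pos": [0.1, 0, 0], "yaw": 0}
  ]
}}

```text
time: 23.02
tcp_pos: [515.1, -121.4, 212.0]
eef_rot: [[0.022, -0.216, 0.976], [-0.01, 0.976, 0.216], [-1.0, -0.014, 0.019]]
ft_force: [-0.0, 0.4, 0.4]
opening: 44.1
```

{"api": "carry_out", "payload": {
  "claw": 1,
  "increments": [
    {"delta_pos": [0, 0, 0], "yaw": 0},
    {"delta_pos": [0, 0, 0], "yaw": 0},
    {"delta_pos": [0, 0, 0], "yaw": 0},
    {"delta_pos": [0, 0, 0], "yaw": 0}
  ]
}}

```text
time: 23.52
tcp_pos: [517.5, -121.6, 214.9]
eef_rot: [[0.028, -0.216, 0.976], [-0.011, 0.976, 0.217], [-1.0, -0.017, 0.025]]
ft_force: [7.2, 1.0, -10.2]
opening: 11.8
```

Gripped. Turn back to released (−1.32 rad).

{"api": "carry_out", "payload": {
  "increments": [
    {"delta_pos": [0, 0, -0.05], "yaw": -0.13},
    {"delta_pos": [0, 0, 0], "yaw": -0.14},
    {"delta_pos": [0, 0, 0], "yaw": -0.14},
    {"delta_pos": [0, 0, 0], "yaw": -0.14},
    {"delta_pos": [0, 0, 0], "yaw": -0.14},
    {"delta_pos": [0, 0, 0], "yaw": -0.14},
    {"delta_pos": [0, 0, 0], "yaw": -0.14},
    {"delta_pos": [0, 0, 0], "yaw": -0.14},
    {"delta_pos": [0, 0, 0], "yaw": -0.13},
    {"delta_pos": [0, 0, 0], "yaw": -0.06}
  ]
}}

```text
time: 24.78
tcp_pos: [519.8, -118.9, 214.6]
eef_rot: [[0.031, -0.999, 0.011], [-0.006, 0.011, 1.0], [-0.999, -0.031, -0.005]]
ft_force: [1.7, -1.0, -2.4]
opening: 11.8
```

```bash
python3 - <<'E'
from h import *
st([516.5,-119.2,213],88)
E
```

```text
t 24.775 tcp [ 519.8 -118.9  214.6] jaw 89.4 F [ 1.7 -1.  -2.4] M [ 0.56 -0.09 -0.06] open 11.8 q [ -14.2   17.4  107.2    0.2   53.5 -103.7] xaxis [ 0.031 -0.006 -0.999]
delta tool cm [ 0.15  0.33 -0.04]
yaw rad 0.024
```

{"api": "carry_out", "payload": {
  "claw": 0,
  "increments": [
    {"delta_pos": [0, 0, 0], "yaw": 0},
    {"delta_pos": [0, 0, 0], "yaw": 0},
    {"delta_pos": [-2.5, 0, 0], "yaw": 0},
    {"delta_pos": [-2.5, 0, 0], "yaw": 0},
    {"delta_pos": [0, 0.2, -3.7], "yaw": 0},
    {"delta_pos": [0, 0.2, -3.7], "yaw": 0},
    {"delta_pos": [0, 0, 0], "yaw": 0}
  ]
}}

```text
time: 25.65
tcp_pos: [512.8, -193.9, 267.8]
eef_rot: [[0.032, -0.999, 0.016], [-0.007, 0.016, 1.0], [-0.999, -0.032, -0.006]]
ft_force: [-0.4, 0.6, -0.3]
opening: 44.0
```

```bash
python3 - <<'E'
from h import *
st([514,-195.5,199],90)
E
```

```text
t 25.65 tcp [ 512.8 -193.9  267.8] jaw 89.1 F [-0.4  0.6 -0.3] M [0.03 0.01 0.01] open 44.0 q [ -22.1   14.9  102.7    0.4   60.6 -111.4] xaxis [ 0.032 -0.007 -0.999]
delta tool cm [ 6.88  0.1  -0.12]
yaw rad -0.016
```

{"api": "carry_out", "payload": {
  "increments": [
    {"delta_pos": [2.2, 0.05, -0.1], "yaw": 0},
    {"delta_pos": [2.2, 0.05, 0], "yaw": 0},
    {"delta_pos": [2.0, 0, 0], "yaw": 0},
    {"delta_pos": [0.1, 0, 0], "yaw": 0}
  ]
}}

```text
time: 26.15
tcp_pos: [513.8, -193.0, 201.8]
eef_rot: [[0.032, -0.999, 0.02], [-0.006, 0.02, 1.0], [-0.999, -0.032, -0.005]]
ft_force: [-0.5, -0.8, 0.6]
opening: 44.0
```

{"api": "carry_out", "payload": {
  "claw": 1,
  "increments": [
    {"delta_pos": [0, 0, 0], "yaw": 0},
    {"delta_pos": [0, 0, 0], "yaw": 0},
    {"delta_pos": [0, 0, 0], "yaw": 0},
    {"delta_pos": [0, 0, 0], "yaw": 0}
  ]
}}

```text
time: 26.65
tcp_pos: [514.5, -193.9, 203.4]
eef_rot: [[0.034, -0.999, 0.019], [-0.009, 0.019, 1.0], [-0.999, -0.035, -0.009]]
ft_force: [1.0, 2.5, -5.6]
opening: 19.4
```

```bash
cat >sd.py <<'E'
from h import *
from cell import camera
import cv2,sys
c=camera("side")[:,:,::-1];d=cv2.resize(c[180:310,210:340],(598,598),interpolation=cv2.INTER_CUBIC);cv2.imwrite(f"pics/{sys.argv[1]}.png",d)
f=cv2.imread("pics/f.png");t=f[255:320,325:500]
for nm,t,o in(("rim",f[255:320,325:500],(325,255)),("bottle",f[120:280,155:280],(155,120))):
    _,v,_,l=cv2.minMaxLoc(cv2.matchTemplate(d,t,cv2.TM_CCOEFF_NORMED));print(nm,l[0]-o[0],l[1]-o[1],round(v,3))
a=proj("side",(510.8,-264,177))
for x in(512,514,517,520,522,524):print(x,((proj("side",(x,-264,177))-a)*4.6).round(1))
E
python3 sd.py s1
```

```text
rim 1 0 0.993
bottle 0 0 1.0
512 [ 1.9 -0.4]
514 [ 5.1 -1. ]
517 [ 9.9 -1.8]
520 [14.6 -2.7]
522 [17.8 -3.3]
524 [21.  -3.9]
```

{"api": "carry_out", "payload": {
  "increments": [
    {"delta_pos": [0, -0.3, 0], "yaw": 0},
    {"delta_pos": [0, -0.2, 0], "yaw": 0},
    {"delta_pos": [0, 0, 0], "yaw": 0}
  ]
}}

```text
time: 27.08
tcp_pos: [517.5, -193.9, 203.4]
eef_rot: [[0.029, -0.999, 0.017], [-0.009, 0.017, 1.0], [-1.0, -0.029, -0.009]]
ft_force: [-2.7, -2.3, -1.1]
opening: 19.7
```

```bash
python3 sd.py s2
```

```text
rim 8 -2 0.956
bottle 0 0 1.0
512 [ 1.9 -0.4]
514 [ 5.1 -1. ]
517 [ 9.9 -1.8]
520 [14.6 -2.7]
522 [17.8 -3.3]
524 [21.  -3.9]
```

Side tracking works: rim now at about 516 and needs about 522 before locking.

{"api": "carry_out", "payload": {
  "increments": [
    {"delta_pos": [0, -0.3, 0], "yaw": 0},
    {"delta_pos": [0, -0.2, 0], "yaw": 0},
    {"delta_pos": [0, -0.05, 0], "yaw": 0}
  ]
}}

```text
time: 27.5
tcp_pos: [521.2, -193.8, 203.4]
eef_rot: [[0.025, -1.0, 0.016], [-0.009, 0.016, 1.0], [-1.0, -0.025, -0.008]]
ft_force: [-5.5, -2.4, -0.1]
opening: 19.4
```

```bash
python3 sd.py s3|head -1
```

```text
rim 17 -4 0.887
```

{"api": "carry_out", "payload": {
  "claw": 0,
  "increments": [
    {"delta_pos": [0, 0, 0], "yaw": 0},
    {"delta_pos": [0, 0, 0], "yaw": 0},
    {"delta_pos": [-2.5, 0, 0], "yaw": 0},
    {"delta_pos": [-2.5, 0, 0], "yaw": 0},
    {"delta_pos": [0, 0.2, 3.5], "yaw": 0},
    {"delta_pos": [0, 0.2, 3.5], "yaw": 0},
    {"delta_pos": [0, 0, 0], "yaw": 0}
  ]
}}

```text
time: 28.42
tcp_pos: [522.2, -121.7, 257.5]
eef_rot: [[0.037, -0.999, 0.019], [-0.009, 0.019, 1.0], [-0.999, -0.038, -0.009]]
ft_force: [0.4, -0.5, -0.1]
opening: 43.8
```

```bash
python3 sd.py s4|head -1;python3 -c "
from h import *
st([516.5,-119.2,213],88)"
```

```text
rim 15 -3 0.913
t 28.475 tcp [ 522.3 -122.7  257.6] jaw 88.9 F [0.4 0.4 0.6] M [ 0.02  0.06 -0.02] open 43.7 q [ -14.5   14.4  104.9   -0.    58.5 -103.4] xaxis [ 0.038 -0.01  -0.999]
delta tool cm [4.43 0.76 0.38]
yaw rad 0.015
```

Rim at about 520.5, so I expect about 515.5 after the nudge. Good enough; lock.

{"api": "carry_out", "payload": {
  "increments": [
    {"delta_pos": [1.5, 0.4, 0.25], "yaw": 0},
    {"delta_pos": [1.5, 0.3, 0.1], "yaw": 0},
    {"delta_pos": [1.3, 0, 0], "yaw": 0},
    {"delta_pos": [0.1, 0, 0], "yaw": 0}
  ]
}}

```text
time: 28.98
tcp_pos: [516.4, -121.4, 209.1]
eef_rot: [[0.036, -0.999, 0.022], [-0.01, 0.022, 1.0], [-0.999, -0.037, -0.009]]
ft_force: [-0.5, 0.5, -0.4]
opening: 43.8
```

{"api": "carry_out", "payload": {
  "claw": 1,
  "increments": [
    {"delta_pos": [0, 0, 0], "yaw": 0},
    {"delta_pos": [0, 0, 0], "yaw": 0},
    {"delta_pos": [0, 0, 0], "yaw": 0},
    {"delta_pos": [0, 0, 0], "yaw": 0}
  ]
}}

```text
time: 29.48
tcp_pos: [516.5, -118.7, 208.9]
eef_rot: [[0.036, -0.999, 0.024], [-0.004, 0.024, 1.0], [-0.999, -0.036, -0.003]]
ft_force: [0.1, -3.3, -3.9]
opening: 21.7
```

Opening of 21.7 mm: I'm too low and probably gripping the knob's base. Reopen, rise 6 mm and pinch again.

{"api": "carry_out", "payload": {
  "claw": 0,
  "increments": [
    {"delta_pos": [0, 0, 0], "yaw": 0},
    {"delta_pos": [-0.5, 0, 0], "yaw": 0.02},
    {"delta_pos": [-0.2, 0, 0], "yaw": 0}
  ]
}}

```text
time: 29.85
tcp_pos: [516.9, -119.2, 217.3]
eef_rot: [[0.038, -0.998, 0.045], [-0.005, 0.045, 0.999], [-0.999, -0.038, -0.003]]
ft_force: [-0.2, -0.1, -0.4]
opening: 43.5
```

{"api": "carry_out", "payload": {
  "claw": 1,
  "increments": [
    {"delta_pos": [0, 0, 0], "yaw": 0},
    {"delta_pos": [0, 0, 0], "yaw": 0},
    {"delta_pos": [0, 0, 0], "yaw": 0},
    {"delta_pos": [0, 0, 0], "yaw": 0}
  ]
}}

```text
time: 30.35
tcp_pos: [517.3, -118.9, 217.8]
eef_rot: [[0.039, -0.998, 0.046], [-0.004, 0.046, 0.999], [-0.999, -0.039, -0.003]]
ft_force: [0.7, 2.7, 1.5]
opening: 12.0
```

```bash
python3 sd.py s5|head -1;python3 -c "
from h import *
st([516.5,-119.2,213],88)"
```

```text
rim 15 -3 0.913
t 30.4 tcp [ 517.3 -118.9  217.9] jaw 87.4 F [ 2.3  3.9 -0.2] M [ 0.81 -0.21  0.03] open 11.7 q [ -14.4   16.8  107.6    0.4   53.3 -102. ] xaxis [ 0.039 -0.004 -0.999]
delta tool cm [ 0.48  0.1  -0.03]
yaw rad -0.011
```

Wing gripped properly (11.7 mm). Turn to lock.

{"api": "carry_out", "payload": {
  "increments": [
    {"delta_pos": [0, 0, 0], "yaw": 0.13},
    {"delta_pos": [0, 0, 0], "yaw": 0.13},
    {"delta_pos": [0, 0, 0], "yaw": 0.13},
    {"delta_pos": [0, 0, 0], "yaw": 0.13},
    {"delta_pos": [0, 0, 0], "yaw": 0.13},
    {"delta_pos": [0, 0, 0], "yaw": 0.13},
    {"delta_pos": [0, 0, 0], "yaw": 0.13},
    {"delta_pos": [0, 0, 0], "yaw": 0.13},
    {"delta_pos": [0, 0, 0], "yaw": 0.13},
    {"delta_pos": [0, 0, 0], "yaw": 0.12},
    {"delta_pos": [0, 0, 0], "yaw": 0}
  ]
}}

```text
time: 31.78
tcp_pos: [517.1, -119.4, 218.1]
eef_rot: [[0.035, -0.204, 0.978], [-0.011, 0.979, 0.205], [-0.999, -0.018, 0.032]]
ft_force: [1.1, 1.4, 0.7]
opening: 12.4
```

```bash
python3 sd.py s6|head -1;python3 -c "
from h import *
st([516.5,-119.2,213],12)"
```

```text
rim 3 0 0.986
t 31.825 tcp [ 517.  -119.4  218.1] jaw 11.9 F [1.2 0.8 1.3] M [-0.34  0.55  0.17] open 12.6 q [-1.420e+01  1.690e+01  1.075e+02 -1.000e-01  5.350e+01 -2.600e+01] xaxis [ 0.035 -0.011 -0.999]
delta tool cm [ 0.5   0.04 -0.07]
yaw rad -0.002
```

{"api": "carry_out", "payload": {
  "claw": 0,
  "increments": [
    {"delta_pos": [0, 0, 0], "yaw": 0},
    {"delta_pos": [0, 0, 0], "yaw": 0},
    {"delta_pos": [-2, 0, 0], "yaw": 0},
    {"delta_pos": [-3, 0, 0], "yaw": 0},
    {"delta_pos": [-3, 0, 0], "yaw": 0},
    {"delta_pos": [0, 4.5, -0.3], "yaw": 0},
    {"delta_pos": [0, 4.5, -0.3], "yaw": 0},
    {"delta_pos": [0, 4.5, -0.3], "yaw": 0},
    {"delta_pos": [0, 4.5, -0.3], "yaw": 0},
    {"delta_pos": [0, 0, 0], "yaw": 0}
  ]
}}

```text
time: 33.08
tcp_pos: [463.3, 58.4, 296.6]
eef_rot: [[0.036, -0.208, 0.977], [-0.009, 0.978, 0.209], [-0.999, -0.017, 0.034]]
ft_force: [-0.8, 0.5, -0.0]
opening: 43.7
```

```bash
python3 sd.py s7|head -2; python3 - <<'E'
from cell import camera
import cv2
c=camera("top")[:,:,::-1];cv2.imwrite("pics/k.png",cv2.resize(c[150:300,220:420],(800,600),interpolation=cv2.INTER_CUBIC))
E
sed -i '$a print("rim k",circ(rd("k"),(549,187),177,48,np.arange(-120,60,5),70,96),tm(e,rd("k"),box))' m.py; python3 m.py
```

```text
rim 7 -2 0.967
bottle 0 0 1.0
e->g (-1, -8, 0.834) e->i (0, -1, 0.95)
jug (array([ 517.3, -259.1]), np.float64(44.1), 44)
rim e (array([ 510.8, -263.6]), np.float64(46.4), 35)
rim g (array([ 516.8, -263.9]), np.float64(46.2), 35)
rim i (array([ 511.7, -264.1]), np.float64(46.2), 33)
rim k (array([ 515.9, -263.3]), np.float64(46.7), 36) (-2, -7, 0.864)
```

View pics/k.png

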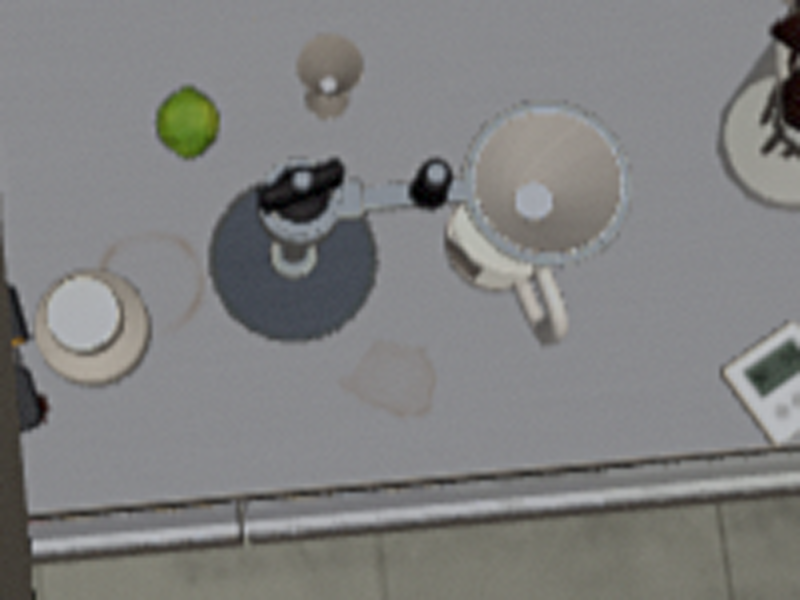

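Wing at the locked angle, strainer at x≈515.9 against the jug's 517.3, everything else in place. Handing in.

```bash
python3 -c "
from cell import robot
print(robot.hand_in())"
```

```text
the job is handed in; nothing more can be done
None
```

The strainer now hangs over the jug's mouth and the wing knob is locked. I handed the job in at about 33 s with the gripper clear of everything.

I swung the arm by its handle to the jug and locked the knob. That first lock nudged the strainer about 5 mm back. So I unlocked the knob, swung the arm about 9 mm further at the strainer to allow for the nudge, and locked it again.

**Last checks**
- **Knob:** I turned the wing about 1.3 rad. The turning resistance dropped, and the wing stayed at that angle after I let go.
- **Strainer:** the last top view puts the rim centre at (515.9, -263.3) mm and the jug mouth at (517.3, -259.1) mm. That is about 1.4 mm off along the swing. The other 4 mm is across it, fixed by the arm's length.
- **Other things:** the jug, bottle, jigger, lime and timer look unmoved in the images.

**Checks that disagreed**
- **Side view:** while I still held the wing, it put the strainer about 3 mm further back than the final top view. After I let go, it read about 515, which agrees with the top view.
- **Knob grip:** one pinch before the second lock was too low and closed on the knob's base. I reopened, rose and pinched again before turning.

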